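# Make up an instrument kit and a specimen kit

## Task

Make up two kits from the loose stock. Instrument kit: open the steel box's hinged lid, lay the forceps and the marker pen flat on its floor, pointing front to back, one on each side of the low middle rib, and close the lid fully. Specimen kit: stand the capped cup upright in the large round well of the grey tray and the small bottle upright in its small well; leave the large bottle and the timer where they stand.

Things in the scene. Friction and masses are not known exactly. Their poses are not given: they have to be found in the camera images.
- steel_box: fixed steel instrument box, open-topped under its hinged lid, 160 (x) x 190 (y) x 40 (z) mm, walls and floor 3 mm thick. Origin: centre of its underside. Box x points from its front (handle side) to its hinge side, z up. A low rib (4 mm wide, 6 mm high above the floor, 140 mm long) runs along box x in the middle (box y = 0) and divides the floor into two lanes, each about 90 mm wide.
- box_lid (a joint): lid of the steel box, a plate 160 x 190 x 6 mm, hinged along the far (+x) upper rim: the hinge line is at box x = +80 mm, z = 40 mm, parallel to box y. 0 = shut; it opens upward and back, to 1.75 rad = open, leaning back past vertical, its handle then about 240 mm above the worktop. It starts shut or a little ajar. The hinge is stiff: the lid stays where it is left.
- box_lid_handle (a point): middle of the lid's dark bow handle, which stands out forward from the lid's front edge: a round bar 10 mm thick parallel to box y, 62 mm free span between its two arms, 29 mm clear of the lid's and box's front. With the lid shut it is at box x = -114 mm, z = 48 mm; it swings with the lid about the hinge line, 194 mm out from it and 8 mm to the lid's upper side.
- kit_tray: fixed grey tray block with two round flat-bottomed wells, 190 (x) x 100 (y) x 26 (z) mm. Origin: centre of its underside. Large well: 76 mm diameter, centred at tray x = +44 mm, y = 0. Small well: 58 mm diameter, centred at tray x = -50 mm, y = 0. Well floors are 5 mm above the underside, 21 mm deep.
- forceps: loose steel forceps lying flat, 129 mm long along their own y, 16 mm wide (x) in the middle, 8 mm high. Origin: underside, at mid length.
- marker: loose marker pen lying, white with a black cap, 136 mm long along its own y, 13 mm wide (x), 12 mm high. Origin: underside, at mid length.
- cup: loose capped specimen cup, 67 mm high: clear body 54 mm in diameter up to 52 mm, screw cap 60 mm in diameter above. Origin: centre of its underside, z up.
- small_bottle: loose small white reagent bottle, 72 mm high: body 38 mm in diameter up to 60 mm, cap 24 mm in diameter above. Origin: centre of its underside, z up.
- large_bottle: bystander, not part of either kit: large white reagent bottle, 58 mm in diameter, 115 mm high. Origin: centre of its underside.
- timer: bystander, not part of either kit: bench timer, 51 x 62 x 36 mm. Origin: centre of its underside.

How it is judged:
By the outcome, as a careful person would: the job done as asked, in the order asked, and still so for the second after the job is handed in, with the robot touching nothing.
It also fails if it takes over 144 s, if anything falls off the work surface, if the arm or the gripper's body presses on something with over 40 N, if the wrist force passes 120 N, or if a joint passes its speed limit or range.

## Robot

A 7-joint arm with a two-finger parallel gripper is mounted at the origin on a cart in front of the work surface, level with it; the furniture and walls round the work are solid. World frame = base frame: x ahead of the robot, y to its left, z up, the work surface at z = 0. Lengths are in mm, angles in rad, forces in N, time in s.
With the tool pointing down it reaches from about 400 to 875 mm from the base axis. Payload 6.5 kg.
Tool frame: the origin (TCP) lies midway between the tips of the shut fingers; the grasp point (between the pads) lies 19 mm behind it (r.grip_point_offset is the distance from the TCP to the grasp point, in mm); z points along the fingers, y is the line along which they close (so a half turn about z gives the same grasp; the last joint's range is limited). The gripper opens to 88 mm and grips with 3 to 60 N. Pads are 18 mm wide; open, the fingers measure 123 mm over their backs; the gripper's body (75 mm by 187 mm) begins 45 mm behind the grasp point.
Start: joints at [1.037, 0.536, -0.004, 1.538, 0.003, 1.067, -0.071], TCP at [293.095, -580.16, 238.716] pointing down, gripper open.
Joint ranges: [-2.7, 2.7], [-0.37, 2.16], [-1.27, 1.26], [0.24, 2.4], [-1.31, 4.45], [0.19, 1.91], [-2.76, 2.76]. Speed limits (rad/s): [2.39, 2.39, 3.14, 3.14, 3.14, 3.14, 3.14].

## Interface

Orientations are given as a unit quaternion [w, x, y, z].
In Python, from bench import r gives the robot as it stands.
- The arm moves only by the shell command python3 -m creep 'ROWS' [FORCE]. ROWS is a JSON object of lists of equal length, an entry for each row: "fingers": the finger opening in m, from 0 to 0.0881; "translation": the shift along the world's x, y, z in m, a list of three; "twist": the turn about the world's z in degrees. A call has 1 to 20 rows; each row shifts and turns the commanded pose from where the row before left it; what a row does not reach is not made up. A row lasts 1/10 s, in which the tool goes at most 50 mm and 8.59 degrees, less where a joint would pass 70% of its speed; a pose out of reach is approached as far as the arm can. A call with a gripper value outside its range is refused whole. The fingers move at their own pace and stop on an object; FORCE is the grip in N (left out, the last holds). Time passes only in rows, so rows that do not move let the fingers close. It gives the time, the measured TCP pose, the force, the opening and the grip force at its end, in the units of the state.
- r.get_state(): the state, without advancing time (a new reading comes with each control period).
- r.camera(name): name is "scene" or "top" or "wrist"; returns (picture, depth): 420x560x3 uint8, red, green, blue; 420x560 float32, mm along the optical axis (not along the pixel's ray), 0 where there is no reading.
- r.camera_info(name): a dict with "mtx" (3x3 intrinsics, pixels), "distortion" ([k1, k2, p1, p2, k3] as OpenCV has them; the pictures are not rectified), "rvec" (rotation vector, rad) and "tvec" (3), from world to camera coordinates, as OpenCV has them. Camera axes: x right, y down, z forward; pixel columns grow to the right and rows downward; lengths in mm; the calibration is good to about 2 mm. A picture is of the moment at which its call begins: read the wrist's pose just before it. camera_info takes no time and is no camera call; for the wrist camera it gives the pose at the moment of the call.
- r.sign_off(): hands the job in; it is judged then, once.
The state is a dict: "time": time; "joint_positions": joint angles; "qd": joint speeds; "joint_efforts": joint torques, N m; "tcp_pos": TCP position; "orientation": TCP orientation; "ft_force": force on the tool from outside, world axes, zero at the start; "torque": the same for the moment, N m; "gripper_width": finger opening in mm; "finger_force": force on a finger pad.
Only numpy, scipy, OpenCV 4.12 (cv2) and the standard library are available. Lean on these libraries where they do the work, as an engineer would, in place of code of your own. Each camera call takes 0.05 s, during which the arm holds its last target. There are 200 camera calls.

## Working session

There is one attempt and no reset: what is moved stays moved. The work goes in short steps, Python scripts to look and compute and a shell command to move; the robot and the scene stay as the last step left them, time stands still between calls to the robot, and variables do not carry over. Pictures are saved under pics/ and viewed, at most 17 in all, crops included, and the job is handed in when it is done.

```bash
ls; mkdir -p pics
python3 - <<'E'
from bench import r
import cv2,numpy as np
s=r.get_state();print(s['time'],s['tcp_pos'],s['orientation'],s['gripper_width'])
for n in('scene','top'):
    p,d=r.camera(n);cv2.imwrite(f'pics/{n}0.png',p[:,:,::-1]);np.savez(f'pics/{n}0.npz',p=p,d=d)
    i=r.camera_info(n);print(n,{k:np.round(np.array(v),3).tolist() for k,v in i.items()})
E
```

```text
pics
0.0 [ 292.79711325 -579.63296837  237.84806972] [-8.13807919e-04  9.72761203e-01  2.31807918e-01 -2.62539828e-04] 88.09206650897328
scene {'mtx': [[441.468, 0.0, 287.122], [0.0, 441.468, 200.158], [0.0, 0.0, 1.0]], 'distortion': [-0.045, 0.0, 0.0, 0.0, 0.0], 'rvec': [0.801, -2.472, 1.204], 'tvec': [489.623, 256.115, 840.947]}
top {'mtx': [[475.832, 0.0, 282.017], [0.0, 475.832, 210.002], [0.0, 0.0, 1.0]], 'distortion': [-0.132, 0.0, 0.0, 0.0, 0.0], 'rvec': [1.979, -2.223, 0.258], 'tvec': [65.677, 577.428, 1107.713]}
```

View pics/scene0.png

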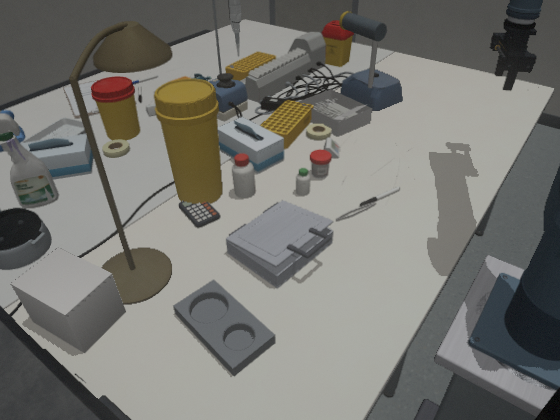

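View pics/top0.png

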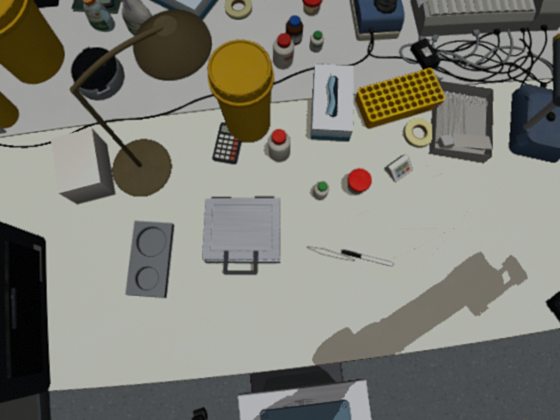

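Scene: the robot is at the bottom of the top view. Box at (242,230) with handle at (240,262), and tray at (150,258). Forceps (330,253) and marker (367,257) lie nearly end to end. Small bottle (321,188), cup (359,180), large bottle (279,143), timer (401,167).

```bash
cat > h.py <<'E'
import cv2,numpy as np
from bench import r
def cam(n):
    i=r.camera_info(n);R=cv2.Rodrigues(np.array(i['rvec'],float))[0]
    return np.array(i['mtx'],float),np.array(i['distortion'],float),R,np.array(i['tvec'],float).ravel()
def plane(uv,z,C):
    K,D,R,t=C
    q=cv2.undistortPoints(np.array(uv,float).reshape(-1,1,2),K,D).reshape(-1,2)
    d=np.c_[q,np.ones(len(q))]@R; o=-R.T@t; z=np.broadcast_to(z,len(d))
    return o+d*((z-o[2])/d[:,2])[:,None]
def cloud(d,C):
    K,D,R,t=C;h,w=d.shape;u,v=np.meshgrid(np.arange(w),np.arange(h))
    q=cv2.undistortPoints(np.stack([u,v],-1).reshape(-1,1,2).astype(float),K,D).reshape(-1,2)
    return ((np.c_[q,np.ones(len(q))]*d.reshape(-1,1)-t)@R).reshape(h,w,3)
def proj(P,C):
    K,D,R,t=C
    return cv2.projectPoints(np.array(P,float).reshape(-1,1,3),cv2.Rodrigues(R)[0],t,K,D)[0].reshape(-1,2)
E
python3 - <<'E'
from h import *
f=np.load('pics/top0.npz');p,d=f['p'],f['d'];C=cam('top')
c=cv2.resize(p[120:310,110:430],None,fx=2.5,fy=2.5,interpolation=cv2.INTER_CUBIC);cv2.imwrite('pics/top0c.png',c[:,:,::-1])
X=cloud(d,C)
for n,(u,v) in dict(lid=(242,225),handle=(240,271),tray=(150,258),trayrim=(135,258),large=(279,137),small=(321,188),cup=(359,180),timer=(401,167),table=(300,300),pen=(346,253),shade=(172,42),lampbase=(142,167),yel=(240,70),white=(80,165),can=(243,130)).items(): print(n,X[v,u].round())
S=np.load('pics/scene0.npz');Y=cloud(S['d'],cam('scene'))
# obstacles: heights map max per column
E
```

```text
lid [557. 101.  56.]
handle [442. 115.  79.]
tray [505. 343.  27.]
trayrim [510. 383.  21.]
large [754. -14. 115.]
small [ 624. -104.   75.]
cup [ 635. -202.   69.]
timer [ 669. -327.   29.]
table [361. -21.  -3.]
pen [ 464. -151.   13.]
shade [819. 170. 467.]
lampbase [751. 353.  23.]
yel [847.  59. 294.]
white [742. 485. 116.]
can [792.  73.  94.]
```

View pics/top0c.png

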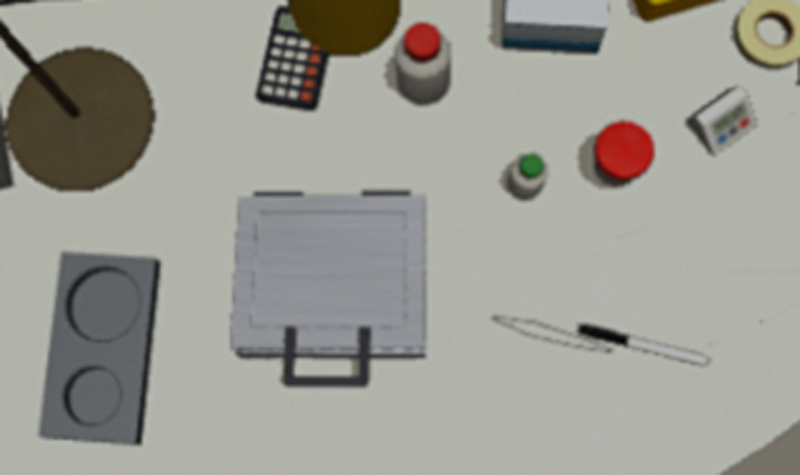

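Cropped top view (2.5x, origin 110,120): forceps run from (492,317) to (612,350) and marker from (580,328) to (708,360), overlapping side by side. The lid is slightly ajar, since the handle reads z≈79. Next I measure everything.

Run:
```python
from h import *
f=np.load('pics/top0.npz');p,d=f['p'],f['d'];C=cam('top');X=cloud(d,C)
hsv=cv2.cvtColor(p,cv2.COLOR_RGB2HSV)
for n,(u,v) in dict(lid=(242,225),lid2=(210,240),handle=(240,271),arm=(226,265),tray=(150,280),table=(300,300),marker=(345,253),white=(380,261)).items(): print(n,p[v,u],hsv[v,u])
# table-height and lid plane
lid=X[208:252,215:270].reshape(-1,3);A=np.c_[lid[:,:2],np.ones(len(lid))]
k=np.linalg.lstsq(A,lid[:,2],rcond=None)[0];res=lid[:,2]-A@k
k=np.linalg.lstsq(A[abs(res)<4],lid[abs(res)<4,2],rcond=None)[0];print('lid plane',k,res.std())
T=X[290:320,150:300].reshape(-1,3);print('table z',T[:,2].mean(),T[:,2].std())
def blob(m,z,name):
    n,l,s,c=cv2.connectedComponentsWithStats(m.astype(np.uint8))
    i=1+s[1:,4].argmax();cn=max(cv2.findContours((l==i).astype(np.uint8),0,cv2.CHAIN_APPROX_NONE)[0],key=len)
    P=plane(cn.reshape(-1,2),z,C)[:,:2].astype(np.float32);print(name,s[i],cv2.minAreaRect(P),'circ',cv2.minEnclosingCircle(P));return P
def win(u0,v0,u1,v1):
    m=np.zeros(p.shape[:2],bool);m[v0:v1,u0:u1]=1;return m
H,S,V=hsv[...,0],hsv[...,1],hsv[...,2]
red=((H<8)|(H>172))&(S>150)&(V>80);green=(H>45)&(H<90)&(S>100)
blob(red&win(335,160,385,205),67,'cup');blob(green&win(305,170,340,205),72,'small');blob(red&win(260,120,300,160),115,'large')
blob((V<125)&win(120,210,180,305),26,'tray')
blob((V<75)&win(215,248,265,280),65,'handle')
```

```text
lid [142 145 149] [107  12 149]
lid2 [139 142 148] [110  16 148]
handle [59 60 61] [105   8  61]
arm [49 50 51] [105  10  51]
tray [ 96  99 102] [105  15 102]
table [176 178 170] [ 38  11 178]
marker [24 24 23] [30 11 24]
white [177 179 180] [100   4 180]
lid plane [-6.40457487e-01 -6.62156853e-02  4.18244074e+02] 72.3624086799175
table z 5.6800336675214895 80.64338516588943
cup [348 169  23  23 410] ((636.1358032226562, -202.896484375), (55.84584426879883, 58.23643112182617), 81.42218780517578) circ ((636.3796997070312, -203.5426483154297), 29.64858055114746)
small [318 182   9   9  61] ((629.5591430664062, -107.26956939697266), (19.973604202270508, 20.83696746826172), 82.33063507080078) circ ((629.5496826171875, -107.27422332763672), 10.91093635559082)
large [272 130  14  13 149] ((757.0887451171875, -13.073600769042969), (32.071693420410156, 31.743370056152344), 83.34603881835938) circ ((757.114013671875, -12.709850311279297), 17.50442123413086)
tray [ 126  221   48   77 3029] ((504.21685791015625, 343.979248046875), (105.62000274658203, 189.1903533935547), 80.10140228271484) circ ((504.5270080566406, 343.49957275390625), 106.58002471923828)
handle [215 251  50  23 283] ((465.3364562988281, 115.67851257324219), (118.77269744873047, 53.50222396850586), 83.55803680419922) circ ((465.1741943359375, 115.69683837890625), 59.38645553588867)
```

Run:
```python
from h import *
f=np.load('pics/top0.npz');p,d=f['p'],f['d'];C=cam('top');X=cloud(d,C);print('cam',-C[2].T@C[3])
g=cv2.cvtColor(p,cv2.COLOR_RGB2GRAY)
def fit(u0,v0,u1,v1):
    l=X[v0:v1,u0:u1][d[v0:v1,u0:u1]>0]
    for _ in range(4):
        A=np.c_[l[:,:2],np.ones(len(l))];k=np.linalg.lstsq(A,l[:,2],rcond=None)[0];e=l[:,2]-A@k;l=l[abs(e)<2.5*e.std()+.1]
    return k,e.std(),l.mean(0)
print('table',fit(150,300,300,330));k,e,m=fit(215,208,270,250);print('lid',k,e,m,'angle',np.arctan(np.hypot(*k[:2])),'yaw',np.degrees(np.arctan2(k[1],k[0])))
print('traytop',fit(131,262,140,290))
# sub-pixel edges of lid: corners
G=cv2.resize(g,None,fx=4,fy=4,interpolation=cv2.INTER_CUBIC)
def edge(pts,horiz,lo,hi,sign):  # gradient-peak positions
    o=[]
    for t in pts:
        a=(g[lo:hi,t] if not horiz else g[t,lo:hi]).astype(float)
        a=np.interp(np.arange(0,hi-lo-1,.25),np.arange(hi-lo),a);a=cv2.GaussianBlur(a[None],(0,0),2)[0];q=np.gradient(a)*sign;i=q.argmax();x=lo+i*.25
        o.append((x,t) if horiz else (t,x))
    return np.array(o)
def line(uv,z):
    P=plane(uv,z,C)[:,:2];vx,vy,x,y=cv2.fitLine(P.astype(np.float32),cv2.DIST_HUBER,0,.01,.01).ravel()
    return (round(float(x),1),round(float(y),1)),round(np.degrees(np.arctan2(vy,vx)),1)
print('lid rear z46',line(edge(list(range(232,252,2)),False,190,204,-1),46))
L=edge(range(204,250,3),True,198,212,-1);R=edge(range(204,250,3),True,272,288,1)
# lid plane z along edges via fitted plane
def online(uv):
    K,D,Rm,t=C;P0=plane(uv,0,C);P1=plane(uv,100,C);f0=P0@np.r_[k[:2],-1]+k[2];f1=P1@np.r_[k[:2],-1]+k[2];s=f0/(f0-f1)
    P=P0+(P1-P0)*s[:,None];vx,vy,x,y=cv2.fitLine(P[:,:2].astype(np.float32),cv2.DIST_HUBER,0,.01,.01).ravel();return P.mean(0).round(1),np.degrees(np.arctan2(vy,vx)).round(1)
print('L',online(L),'R',online(R))
hd=(g<75);hd[:,:215]=0;hd[:,265:]=0;hd[:262]=0;hd[280:]=0
v,u=np.nonzero(hd);print('handle',u.min(),u.max(),v.min(),v.max(),X[hd&(d>0)].mean(0),np.median(X[269:273,228:253][d[269:273,228:253]>0],0))
print('tray left z26',line(edge(range(225,295,3),True,120,142,-1),26));print('tray rear',line(edge(range(136,170,2),False,214,228,-1),26),'tray front',line(edge(range(130,164,2),False,288,302,1),0))
```

```text
cam [ 313.40493396   29.06005944 1210.6602747 ]
table (array([-0.00040873,  0.00117101, -0.40309632]), np.float64(2.2644887036702497), array([ 3.46144282e+02,  1.72010883e+02, -3.43150362e-01]))
lid [-1.49672739e-01  1.76594789e-02  1.39671165e+02] 2.0778323791974085 [548.05351415 101.78487988  59.43996285] angle 0.14958516612955106 yaw 173.2709369941379
traytop (array([ 7.77272107e-03,  7.90286530e-02, -9.14379534e+00]), np.float64(2.7813329368061064), array([466.91802489, 386.04581141,  25.23228658]))
lid rear z46 ((631.7, 97.4), np.float32(82.5))
L (array([564.4, 197.6,  58.7]), np.float32(-6.7)) R (array([542.5,   7.5,  58.6]), np.float32(-6.5))
handle 215 264 262 273 [450.15164415 115.57649138  66.80209972] [442.68402142 116.71670067  79.28853876]
tray left z26 ((509.4, 397.2), np.float32(-10.3))
tray rear ((600.9, 340.8), np.float32(79.9)) tray front ((412.9, 368.9), np.float32(80.2))
```

```bash
python3 -m creep '{"fingers":[0.021,0.021,0.021,0.021,0.021,0.021,0.021,0.021,0.021,0.021,0.021,0.021,0.021,0.021,0.021,0.021,0.021,0.021],"translation":[[0.025,0.0425,0],[0.025,0.0425,0],[0.025,0.0425,0],[0.025,0.0425,0],[0.025,0.0425,0],[0.025,0.0425,0],[0.025,0.0425,0],[0.025,0.0425,0],[-0.0065,0.0444,0],[-0.0065,0.0444,0],[-0.0065,0.0444,0],[-0.0065,0.0444,0],[-0.0065,0.0444,0],[-0.0065,0.0444,0],[-0.0065,0.0444,0],[-0.0065,0.0444,0],[0,0,-0.03],[0,0,-0.03]],"twist":[3.54,3.54,3.54,3.54,3.54,3.54,3.54,3.54,3.54,3.54,3.54,3.54,3.54,3.54,3.54,3.54,0,0]}' 20
python3 - <<'E'
from h import *
p,d=r.camera('wrist');i=r.camera_info('wrist');np.savez('pics/w1.npz',p=p,d=d)
C=cam('wrist')
q=p.copy()
for P in [(441.7,115.4,77),(441.7+3.6,115.4+30.8,77),(441.7-3.6,115.4-30.8,77)]:
    u=proj(P,C)[0];print(u);cv2.circle(q,tuple(u.astype(int)),3,(255,0,0),1)
for P in [(548.6,339.1,5),(456.1,355.8,5)]:print(proj(P,cam('top')))
cv2.imwrite('pics/w1.png',q[:,:,::-1]);print(r.get_state()['joint_positions'])
E
```

```text
time: 1.9
tcp_pos: [441.3, 116.8, 178.5]
orientation: [0.0, 0.745, 0.667, 0.001]
ft_force: [0.8, -0.5, -0.4]
gripper_width: 21.0
finger_force: 0.0
[284.65846203 207.26081209]
[285.05083634 165.79100323]
[284.28275017 245.74228845]
[[152.8705385  242.43057905]]
[[148.61764412 278.70515002]]
[ 0.06959816  0.34617836 -0.50062427  2.07049139  0.23110079  0.78391465
 -0.6844118 ]
```

View pics/w1.png

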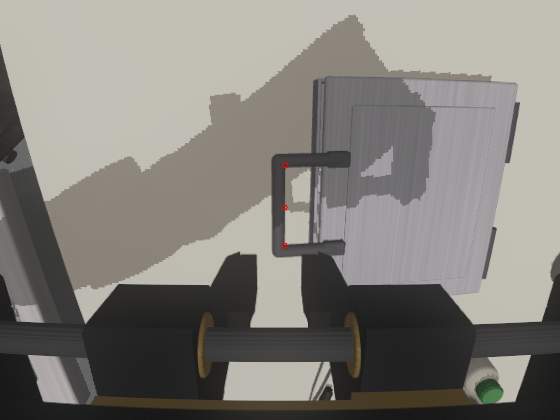

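Wrist view: the bar centre is at (280,206), about 4 mm nearer the robot than my projected (285,207). Shift −2.5 mm in x, then descend.

```bash
python3 -m creep '{"fingers":[0.021,0.021,0.021,0.021,0.021,0.021,0.021,0.021],"translation":[[-0.0025,-0.001,-0.02],[0,0,-0.03],[0,0,-0.03],[0,0,-0.015],[0,0,-0.01],[0,0,-0.0075],[0,0,0],[0,0,0]],"twist":[0,0,0,0,0,0,0,0]}' 25
python3 -m creep '{"fingers":[0,0,0,0,0,0],"translation":[[0,0,0],[0,0,0],[0,0,0],[0,0,0],[0,0,0],[0,0,0]],"twist":[0,0,0,0,0,0]}' 25
```

```text
time: 2.75
tcp_pos: [439.1, 114.1, 66.8]
orientation: [0.0, 0.746, 0.665, 0.0]
ft_force: [0.5, -0.8, 0.4]
gripper_width: 20.9
finger_force: 0.0
time: 3.35
tcp_pos: [440.7, 114.1, 67.0]
orientation: [0.001, 0.747, 0.665, 0.002]
ft_force: [5.1, -2.5, -0.3]
gripper_width: 9.1
finger_force: 25.0
```

Run:
```python
import numpy as np
a=np.linspace(.15,1.70,39);s=-194*np.cos(a)+8*np.sin(a);z=194*np.sin(a)+8*np.cos(a)
e=np.array([.9934,-.115]);P=np.c_[s[:,None]*e,z]/1000;P=np.round(P-P[0],4);D=np.round(np.diff(P,axis=0),4)
import json
print(json.dumps(D[:19].tolist()));print(json.dumps(D[19:].tolist()))
```

```text
[[0.0017, -0.0002, 0.0077], [0.0019, -0.0002, 0.0077], [0.0023, -0.0003, 0.0076], [0.0026, -0.0003, 0.0075], [0.0028, -0.0003, 0.0073], [0.0032, -0.0004, 0.0073], [0.0035, -0.0004, 0.0071], [0.0037, -0.0004, 0.007], [0.0041, -0.0005, 0.0068], [0.0043, -0.0005, 0.0066], [0.0045, -0.0005, 0.0064], [0.0049, -0.0006, 0.0063], [0.005, -0.0006, 0.006], [0.0054, -0.0006, 0.0059], [0.0055, -0.0006, 0.0056], [0.0058, -0.0007, 0.0054], [0.006, -0.0007, 0.0051], [0.0061, -0.0007, 0.0049], [0.0064, -0.0007, 0.0046]]
[[0.0066, -0.0008, 0.0044], [0.0067, -0.0008, 0.0041], [0.0069, -0.0008, 0.0038], [0.0071, -0.0008, 0.0036], [0.0071, -0.0008, 0.0032], [0.0073, -0.0009, 0.0029], [0.0075, -0.0008, 0.0027], [0.0075, -0.0009, 0.0023], [0.0076, -0.0009, 0.002], [0.0077, -0.0009, 0.0017], [0.0077, -0.0009, 0.0014], [0.0078, -0.0009, 0.0011], [0.0078, -0.0009, 0.0007], [0.0079, -0.0009, 0.0005], [0.0079, -0.0009, 0.0001], [0.0078, -0.0009, -0.0003], [0.0079, -0.0009, -0.0005], [0.0078, -0.0009, -0.0009], [0.0078, -0.0009, -0.0011]]
```

```bash
python3 -m creep '{"fingers":[0,0,0,0,0,0,0,0,0,0,0,0,0,0,0,0,0,0,0],"translation":[[0.0017,-0.0002,0.0077],[0.0019,-0.0002,0.0077],[0.0023,-0.0003,0.0076],[0.0026,-0.0003,0.0075],[0.0028,-0.0003,0.0073],[0.0032,-0.0004,0.0073],[0.0035,-0.0004,0.0071],[0.0037,-0.0004,0.007],[0.0041,-0.0005,0.0068],[0.0043,-0.0005,0.0066],[0.0045,-0.0005,0.0064],[0.0049,-0.0006,0.0063],[0.005,-0.0006,0.006],[0.0054,-0.0006,0.0059],[0.0055,-0.0006,0.0056],[0.0058,-0.0007,0.0054],[0.006,-0.0007,0.0051],[0.0061,-0.0007,0.0049],[0.0064,-0.0007,0.0046]],"twist":[0,0,0,0,0,0,0,0,0,0,0,0,0,0,0,0,0,0,0]}' 25
```

```text
time: 5.25
tcp_pos: [514.8, 105.5, 189.5]
orientation: [-0.002, 0.746, 0.666, -0.003]
ft_force: [-12.8, 2.0, 10.9]
gripper_width: 9.1
finger_force: 25.0
```

```bash
python3 -m creep '{"fingers":[0,0,0,0,0,0,0,0,0,0,0,0,0,0,0,0,0,0,0],"translation":[[0.0066,-0.0008,0.0044],[0.0067,-0.0008,0.0041],[0.0069,-0.0008,0.0038],[0.0071,-0.0008,0.0036],[0.0071,-0.0008,0.0032],[0.0073,-0.0009,0.0029],[0.0075,-0.0008,0.0027],[0.0075,-0.0009,0.0023],[0.0076,-0.0009,0.002],[0.0077,-0.0009,0.0017],[0.0077,-0.0009,0.0014],[0.0078,-0.0009,0.0011],[0.0078,-0.0009,0.0007],[0.0079,-0.0009,0.0005],[0.0079,-0.0009,0.0001],[0.0078,-0.0009,-0.0003],[0.0079,-0.0009,-0.0005],[0.0078,-0.0009,-0.0009],[0.0078,-0.0009,-0.0011]],"twist":[0,0,0,0,0,0,0,0,0,0,0,0,0,0,0,0,0,0,0]}' 25
python3 - <<'E'
from h import *
p,d=r.camera('scene');cv2.imwrite('pics/s2.png',cv2.resize(p[100:320,180:480],None,fx=2.6,fy=2.6)[:,:,::-1]);print(r.get_state()['joint_positions'])
E
```

```text
time: 7.15
tcp_pos: [661.5, 88.9, 222.1]
orientation: [0.0, 0.746, 0.666, 0.001]
ft_force: [-2.9, 1.9, 4.8]
gripper_width: 9.0
finger_force: 25.0
[ 0.08519002  0.62393096 -0.43542316  1.48145084  0.28015377  1.09567526
 -0.52058271]
```

View pics/s2.png

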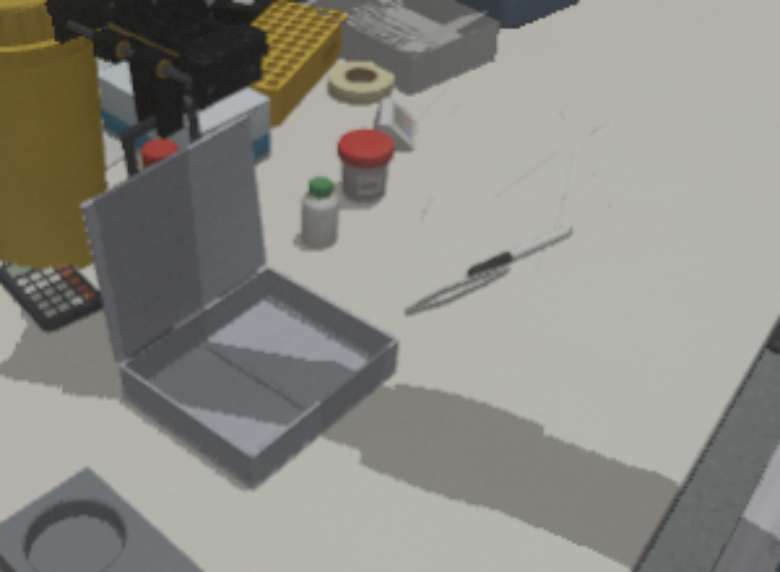

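Lid open. The box floor shows the rib, and the forceps and marker are untouched. Release and go above them.

```bash
python3 -m creep '{"fingers":[0.04,0.04,0.04,0.06,0.06,0.06,0.06,0.06,0.06,0.06,0.06,0.06,0.06],"translation":[[0,0,0],[0,0,0],[0,0,0.03],[0,0,0.03],[-0.029,-0.037,-0.005],[-0.029,-0.037,-0.01],[-0.029,-0.037,-0.01],[-0.029,-0.037,-0.01],[-0.029,-0.037,-0.01],[-0.029,-0.037,-0.01],[-0.029,-0.037,-0.01],[0,0,0],[0,0,0]],"twist":[0,0,0,0,0,0,0,0,0,0,0,0,0]}' 25
python3 - <<'E'
from h import *
print(r.get_state()['tcp_pos']);C=cam('wrist')
p,d=r.camera('wrist');np.savez('pics/w3.npz',p=p,d=d,K=C[0],D=C[1],R=C[2],t=C[3]);cv2.imwrite('pics/w3.png',p[:,:,::-1])
E
```

```text
time: 8.5
tcp_pos: [456.7, -171.8, 215.6]
orientation: [-0.0, 0.747, 0.664, -0.0]
ft_force: [0.3, 0.7, -0.0]
gripper_width: 60.1
finger_force: 0.0
[ 456.74256396 -171.75115641  215.62318569]
```

View pics/w3.png

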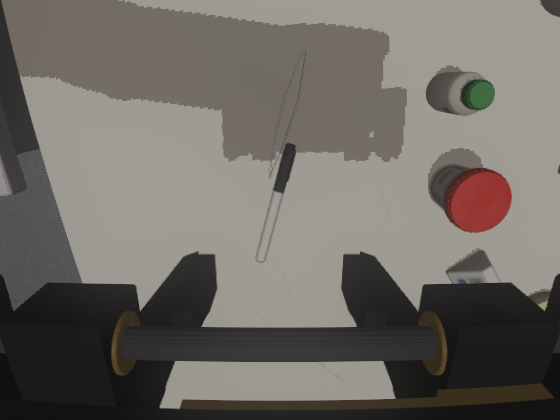

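Wrist view: forceps from (304,53) to (270,178), marker from (291,145) to (261,261). The forceps middle at (287,115) is clear of the marker.

Run:
```python
from h import *
f=np.load('pics/w3.npz');p=f['p'];C=(f['K'],f['D'],f['R'],f['t'])
g=cv2.cvtColor(p,cv2.COLOR_RGB2GRAY)
F=plane([(304.5,52),(270,179)],4,C);M=plane([(291.5,144),(261,262)],6,C)
for n,P in(('forceps',F),('marker',M)):
    v=P[0]-P[1];print(n,P.round(1).tolist(),P.mean(0).round(1),np.hypot(*v[:2]),np.degrees(np.arctan2(v[1],v[0])))
# masks: marker (very dark or bright), forceps dark thin
for n,m,z,w in (('marker',(g<60)|(g>185),6,(240,138,310,270)),):
    mm=np.zeros_like(g);u0,v0,u1,v1=w;mm[v0:v1,u0:u1]=m[v0:v1,u0:u1]
    c=[x for x in cv2.findContours(mm,0,2)[0] if cv2.contourArea(x)>60];c=np.vstack(c)
    print(n,cv2.minAreaRect(plane(c.reshape(-1,2),z,C)[:,:2].astype(np.float32)))
bg=cv2.medianBlur(g,31);m=((bg.astype(int)-g)>12).astype(np.uint8);w=np.zeros_like(m);w[45:143,255:315]=m[45:143,255:315];w[143:182,255:277]=m[143:182,255:277]
n,l,s,c=cv2.connectedComponentsWithStats(w,connectivity=8)
keep=[i for i in range(1,n) if s[i,4]>12];print(s[keep])
v,u=np.nonzero(np.isin(l,keep));P=plane(np.c_[u,v],4,C)[:,:2].astype(np.float32);print(cv2.minAreaRect(P))
cv2.imwrite('pics/f.png',cv2.resize(p[40:270,220:340],None,fx=2.6,fy=2.6,interpolation=cv2.INTER_CUBIC)[:,:,::-1])
```

```text
forceps [[494.9, -54.4, 4.0], [446.4, -175.2, 4.0]] [ 470.6 -114.8    4. ] 130.2132207451256 68.13027014639567
marker [[472.9, -140.9, 6.0], [424.2, -269.8, 6.0]] [ 448.5 -205.3    6. ] 137.7942630520879 69.31026973955393
marker ((463.2873840332031, -164.6872100830078), (51.60966491699219, 11.78754711151123), 68.28062438964844)
[[298  52   9  45  48]
 [269 168   4  10  20]]
((472.5831604003906, -114.59977722167969), (128.53123474121094, 5.83289098739624), 66.68801879882812)
```

View pics/f.png

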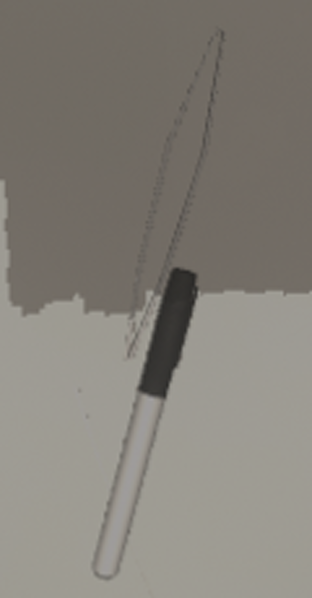

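Crop confirms a thin forceps with its widest part at mid length and the marker cap beside its lower end. Measured lengths of 130 and 138 mm agree with those given. Now grasp the forceps.

```bash
python3 -m creep '{"fingers":[0.036,0.036,0.036,0.036,0.036,0.036,0.036,0.036,0.036,0.036,0.036],"translation":[[0.007,0.0285,-0.03],[0.007,0.0285,-0.03],[0,0,-0.04],[0,0,-0.04],[0,0,-0.03],[0,0,-0.02],[0,0,-0.01],[0,0,-0.004],[0,0,-0.003],[0,0,0],[0,0,0]],"twist":[-7.75,-7.75,0,0,0,0,0,0,0,0,0]}' 20
```

```text
time: 9.65
tcp_pos: [472.4, -113.8, 9.5]
orientation: [0.001, 0.829, 0.559, 0.001]
ft_force: [0.4, 0.8, 1.1]
gripper_width: 36.1
finger_force: 0.0
```

```bash
python3 -m creep '{"fingers":[0.036,0.036,0.036,0,0,0,0,0,0,0,0],"translation":[[-0.0015,-0.001,-0.004],[0,0,-0.003],[0,0,0],[0,0,0],[0,0,0],[0,0,0],[0,0,0],[0,0,0],[0,0,0],[0,0,0],[0,0,0]],"twist":[0,0,0,0,0,0,0,0,0,0,0]}' 20
python3 -m creep '{"fingers":[0,0,0,0,0],"translation":[[0,0,0.02],[0,0,0.03],[0,0,0.03],[0,0,0.03],[0,0,0]],"twist":[0,0,0,0,0]}' 20
python3 - <<'E'
from h import *
print(r.get_state()['tcp_pos']);C=cam('wrist')
p,d=r.camera('wrist');np.savez('pics/w4.npz',p=p,d=d,K=C[0],D=C[1],R=C[2],t=C[3]);cv2.imwrite('pics/w4.png',p[:,:,::-1])
E
```

```text
time: 10.75
tcp_pos: [470.2, -114.7, 1.8]
orientation: [0.0, 0.829, 0.559, 0.0]
ft_force: [0.6, 0.6, 0.9]
gripper_width: 13.8
finger_force: 20.0
time: 11.25
tcp_pos: [472.5, -115.2, 114.9]
orientation: [0.002, 0.829, 0.559, 0.002]
ft_force: [0.6, -0.4, 0.0]
gripper_width: 13.2
finger_force: 20.0
[ 472.54234102 -115.19257563  114.90903448]
```

View pics/w4.png

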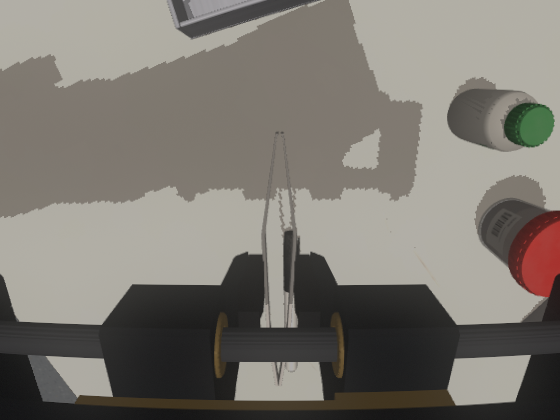

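Forceps are held straight, tip at (280,132). Move over the box's right lane, turned −75°.

```bash
python3 -m creep '{"fingers":[0,0,0,0,0,0,0,0,0,0,0],"translation":[[0.0082,0.019,0],[0.0082,0.019,0],[0.0082,0.019,0],[0.0082,0.019,0],[0.0082,0.019,0],[0.0082,0.019,0],[0.0082,0.019,0],[0.0082,0.019,0],[0.0082,0.019,0],[0,0,0],[0,0,0]],"twist":[-8.29,-8.29,-8.29,-8.29,-8.29,-8.29,-8.29,-8.29,-8.29,0,0]}' 20
python3 - <<'E'
from h import *
f=np.load('pics/w4.npz');C=(f['K'],f['D'],f['R'],f['t']);P=plane([(280,131)],117,C)[0];print('tip',P,np.hypot(*(P-[472.5,-115.2,0])[:2]),np.degrees(np.arctan2(P[1]+115.2,P[0]-472.5)))
s=r.get_state();print(s['tcp_pos'],s['joint_positions']);C=cam('wrist')
p,d=r.camera('wrist');np.savez('pics/w5.npz',p=p,d=d,K=C[0],D=C[1],R=C[2],t=C[3]);cv2.imwrite('pics/w5.png',p[:,:,::-1])
E
```

```text
time: 12.4
tcp_pos: [543.0, 55.8, 110.5]
orientation: [0.001, 0.998, -0.056, -0.001]
ft_force: [-0.6, -0.2, -1.4]
gripper_width: 13.9
finger_force: 20.0
tip [497.27798142 -54.0489591  117.        ] 65.9802861935713 67.94254710317244
[542.95907081  55.84484568 110.53001631] [-0.16828842  0.5397603  -0.02225249  1.90614025  0.01920817  0.69833215
 -1.88490894]
```

View pics/w5.png

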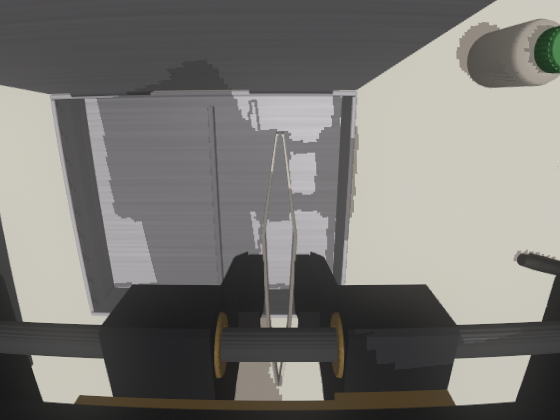

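Run:
```python
from h import *
f=np.load('pics/w5.npz');C=(f['K'],f['D'],f['R'],f['t'])
c=np.array([551.6,102.7]);e=np.array([.9934,-.115]);n=np.array([.115,.9934])
def box(P):
    q=P[:,:2]-c;return np.c_[q@e,q@n].round(1)
print('rim RL,RR,FL',box(plane([(52,97),(356,92),(93,314)],40,C)))
print('rib rear',plane([(211,106),(217,240)],9,C).round(1),box(plane([(211,106),(217,240)],9,C)))
print('tcp',box(np.array([[543.,55.8]])),'tip',box(plane([(280,131)],112.5,C)))
```

```text
rim RL,RR,FL [[ 76.9  93.7]
 [ 78.3 -93.2]
 [-80.   93.1]]
rib rear [[620.   94.7   9. ]
 [520.2 107.1   9. ]] [[ 68.9  -0. ]
 [-31.7   0.7]]
tcp [[ -3.1 -47.6]] tip [[ 62.  -47.4]]
```

The box frame checks to within 1–2 mm. The forceps sit at box x≈−2.5, y≈−47.5, so I lower them.

```bash
python3 -m creep '{"fingers":[0,0,0,0,0,0,0,0,0],"translation":[[0.001,0,-0.03],[0.001,0,-0.03],[0,0,-0.02],[0,0,-0.01],[0,0,-0.005],[0,0,-0.003],[0,0,-0.002],[0,0,0],[0,0,0]],"twist":[0,0,0,0,0,0,0,0,0]}' 20
```

```text
time: 13.35
tcp_pos: [546.4, 56.4, 12.3]
orientation: [-0.0, 0.998, -0.058, 0.0]
ft_force: [-0.6, -0.5, -0.7]
gripper_width: 13.7
finger_force: 20.0
```

```bash
python3 -m creep '{"fingers":[0,0,0,0,0],"translation":[[0,0,-0.003],[0,0,-0.003],[0,0,-0.001],[0,0,0],[0,0,0]],"twist":[0,0,0,0,0]}' 20
```

```text
time: 13.85
tcp_pos: [545.8, 56.4, 4.8]
orientation: [0.0, 0.998, -0.058, -0.0]
ft_force: [-0.7, 0.3, 3.9]
gripper_width: 13.5
finger_force: 20.0
```

```bash
python3 -m creep '{"fingers":[0.032,0.032,0.032,0.032,0.032,0.032,0.036,0.036,0.036,0.036,0.036,0.036,0.036,0.036,0.036,0.036,0.036],"translation":[[0,0,0],[0,0,0],[0,0,0],[0,0,0.02],[0,0,0.04],[0,0,0.04],[-0.0108,-0.029,0],[-0.0108,-0.029,0],[-0.0108,-0.029,0],[-0.0108,-0.029,0],[-0.0108,-0.029,0],[-0.0108,-0.029,0],[-0.0108,-0.029,0],[-0.0108,-0.029,0],[-0.0108,-0.029,0],[0,0,0],[0,0,0]],"twist":[0,0,0,0,0,0,8.44,8.44,8.44,8.44,8.44,8.44,8.44,8.44,8.44,0,0]}' 20
python3 - <<'E'
from h import *
s=r.get_state();print(s['tcp_pos'],s['orientation']);C=cam('wrist')
p,d=r.camera('wrist');np.savez('pics/w6.npz',p=p,d=d,K=C[0],D=C[1],R=C[2],t=C[3])
t,_=r.camera('top');a=cv2.resize(t[190:290,180:430],None,fx=2.2,fy=2.2,interpolation=cv2.INTER_CUBIC);a=cv2.copyMakeBorder(a,0,0,0,10,cv2.BORDER_CONSTANT)
b=p[:,:];q=np.zeros((600,560,3),np.uint8);q[:380]=b[:380];q[380:600]=a[:220,:560]
cv2.imwrite('pics/w6.png',q[:,:,::-1])
E
```

```text
time: 15.55
tcp_pos: [448.5, -205.3, 104.7]
orientation: [-0.0, 0.824, 0.567, 0.0]
ft_force: [-0.2, 0.4, 0.0]
gripper_width: 35.9
finger_force: 0.0
[ 448.50804387 -205.25715731  104.65308324] [-5.97566848e-05  8.23699403e-01  5.67026701e-01  1.01122537e-04]
```

View pics/w6.png

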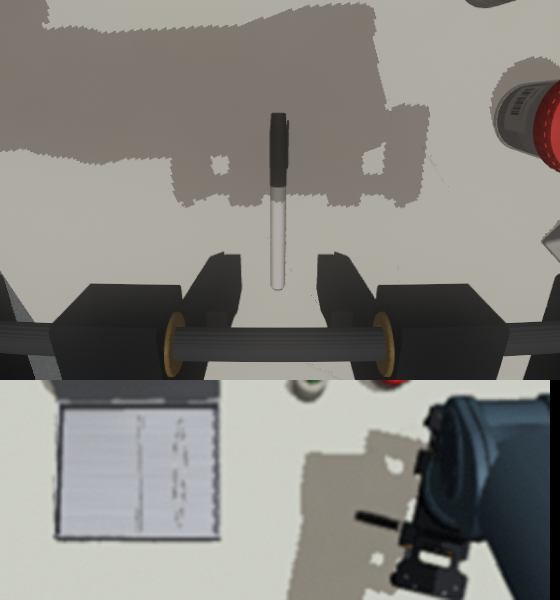

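The marker is straight in the tool frame, from (279,113) to (278,291). In the top view the forceps lie parallel in the right lane.

```bash
python3 - <<'E'
from h import *
f=np.load('pics/w6.npz');C=(f['K'],f['D'],f['R'],f['t']);P=plane([(278.5,112.5),(278,291)],6,C);print(P,P.mean(0),np.linalg.norm(P[0]-P[1]))
E
python3 -m creep '{"fingers":[0.036,0.036,0.036,0.036,0.036,0.036,0.036],"translation":[[0,0,-0.04],[0,0,-0.03],[0,0,-0.018],[0,0,-0.006],[0,0,-0.002],[0,0,0],[0,0,0]],"twist":[0,0,0,0,0,0,0]}' 20
```

```text
[[ 472.39936299 -140.66583712    6.        ]
 [ 422.18804203 -270.94300733    6.        ]] [ 447.29370251 -205.80442223    6.        ] 139.61847238228037
time: 16.35
tcp_pos: [449.6, -204.7, 9.6]
orientation: [0.001, 0.823, 0.569, 0.0]
ft_force: [0.8, 0.1, -0.5]
gripper_width: 35.8
finger_force: 0.0
```

```bash
python3 -m creep '{"fingers":[0.036,0.036,0.036,0,0,0,0,0,0,0,0],"translation":[[-0.002,-0.001,-0.004],[0,0,-0.002],[0,0,0],[0,0,0],[0,0,0],[0,0,0],[0,0,0],[0,0,0],[0,0,0],[0,0,0],[0,0,0]],"twist":[0,0,0,0,0,0,0,0,0,0,0]}' 20
python3 -m creep '{"fingers":[0,0,0,0,0,0],"translation":[[0,0,0.02],[0,0,0.03],[0,0,0.03],[0,0,0.03],[0,0,0],[0,0,0]],"twist":[0,0,0,0,0,0]}' 20
```

```text
time: 17.45
tcp_pos: [446.9, -205.7, 2.8]
orientation: [0.0, 0.823, 0.569, 0.0]
ft_force: [0.5, 0.7, 1.2]
gripper_width: 11.3
finger_force: 20.0
time: 18.05
tcp_pos: [446.9, -205.9, 112.9]
orientation: [0.0, 0.823, 0.568, 0.0]
ft_force: [1.0, 0.2, -0.6]
gripper_width: 11.2
finger_force: 20.0
```

```bash
python3 -m creep '{"fingers":[0,0,0,0,0,0,0,0,0,0,0,0],"translation":[[0.0121,0.0395,0],[0.0121,0.0395,0],[0.0121,0.0395,0],[0.0121,0.0395,0],[0.0121,0.0395,0],[0.0121,0.0395,0],[0.0121,0.0395,0],[0.0121,0.0395,0],[0.0121,0.0395,0],[0,0,0],[0,0,0],[0,0,0]],"twist":[-8.42,-8.42,-8.42,-8.42,-8.42,-8.42,-8.42,-8.42,-8.42,0,0,0]}' 20
python3 - <<'E'
from h import *
s=r.get_state();C=cam('wrist')
p,d=r.camera('wrist');np.savez('pics/w7.npz',p=p,d=d,K=C[0],D=C[1],R=C[2],t=C[3])
cv2.imwrite('pics/w7.png',p[:,:,::-1])
c=np.array([551.6,102.7]);e=np.array([.9934,-.115]);n=np.array([.115,.9934]);q=s['tcp_pos'][:2]-c;print(s['tcp_pos'],q@e,q@n,s['joint_positions'])
E
```

```text
time: 19.25
tcp_pos: [554.8, 147.8, 111.5]
orientation: [0.001, 0.998, -0.057, -0.001]
ft_force: [0.4, -0.2, -0.5]
gripper_width: 10.9
finger_force: 20.0
[554.77717448 147.83195707 111.49644585] -2.033969937693652 45.1994612225173 [-0.30121458  0.57758627 -0.05086066  1.83015172  0.04296779  0.73777448
 -2.06015192]
```

View pics/w7.png

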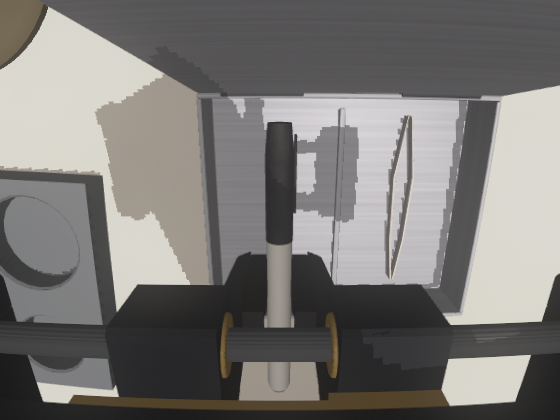

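Forceps lie in the right lane, (407,117) to (390,277), nearly parallel to the rib. The marker is over the left lane, so I lower it.

```bash
python3 -m creep '{"fingers":[0,0,0,0,0,0,0,0,0],"translation":[[0,0,-0.03],[0,0,-0.03],[0,0,-0.02],[0,0,-0.01],[0,0,-0.006],[0,0,-0.004],[0,0,-0.002],[0,0,0],[0,0,0]],"twist":[0,0,0,0,0,0,0,0,0]}' 20
```

```text
time: 20.2
tcp_pos: [556.2, 150.0, 11.3]
orientation: [-0.0, 0.998, -0.057, 0.0]
ft_force: [-0.1, -0.3, -0.6]
gripper_width: 10.8
finger_force: 20.0
```

```bash
python3 -m creep '{"fingers":[0,0,0,0,0.015,0.02,0.03,0.03,0.03,0.03,0.03,0.03,0.03,0.03,0.03],"translation":[[0,0,-0.003],[0,0,-0.002],[0,0,0],[0,0,0],[0,0,0],[0,0,0],[0,0,0],[0,0,0.02],[0,0,0.04],[0,0,0.04],[-0.01,-0.01,0.04],[-0.01,-0.01,0.05],[-0.01,-0.01,0.05],[0,0,0],[0,0,0]],"twist":[0,0,0,0,0,0,0,0,0,0,0,0,0,0,0]}' 20
python3 - <<'E'
from h import *
s=r.get_state();C=cam('wrist');X=None
p,d=r.camera('wrist');np.savez('pics/w8.npz',p=p,d=d,K=C[0],D=C[1],R=C[2],t=C[3])
cv2.imwrite('pics/w8.png',p[:,:,::-1]);print(s['joint_positions'])
E
```

```text
time: 21.7
tcp_pos: [526.9, 120.5, 242.9]
orientation: [-0.0, 0.998, -0.057, 0.001]
ft_force: [-0.4, 0.3, 0.4]
gripper_width: 30.0
finger_force: 0.0
[-0.26206534  0.3453963  -0.05746923  1.82564589  0.02373324  0.96873024
 -2.01401046]
```

View pics/w8.png

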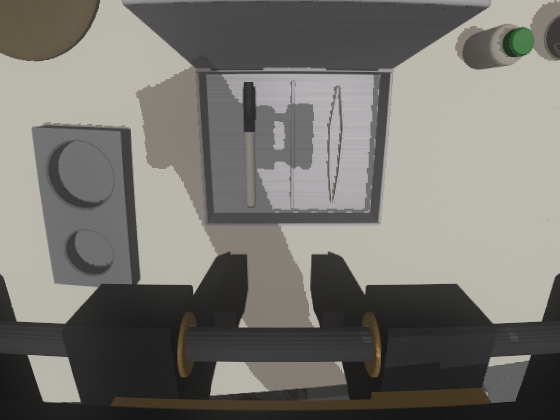

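Both lie flat, marker left at (250,145) and forceps right at (335,145), with the rib between and inside the walls. Next I return to the handle bar.

```bash
python3 -m creep '{"fingers":[0.03,0.03,0.03,0.03,0.03,0.03,0.03,0.03,0.03,0.03,0.03,0.03,0.03,0.03],"translation":[[0,0,0.045],[0.0122,-0.0029,0],[0.0122,-0.0029,0],[0.0122,-0.0029,0],[0.0122,-0.0029,0],[0.0122,-0.0029,0],[0.0122,-0.0029,0],[0.0122,-0.0029,0],[0.0122,-0.0029,0],[0.0122,-0.0029,0],[0.0122,-0.0029,0],[0.0122,-0.0029,0],[0,0,0],[0,0,0]],"twist":[0,8.18,8.18,8.18,8.18,8.18,8.18,8.18,8.18,8.18,8.18,8.18,0,0]}' 20
python3 - <<'E'
from h import *
f=np.load('pics/w8.npz');C=(f['K'],f['D'],f['R'],f['t']);t=np.linspace(0,2*np.pi,60,endpoint=False)
q=f['p'].copy()
for c,R in(((548.6,339.1),38),((456.1,355.8),29)):
    P=np.c_[c[0]+R*np.cos(t),c[1]+R*np.sin(t),0*t+26]
    for u in proj(P,C): cv2.circle(q,tuple(u.round().astype(int)),0,(255,0,0),-1)
a=cv2.resize(q[110:300,20:150],None,fx=3,fy=3,interpolation=cv2.INTER_NEAREST)
p,_=r.camera('scene');b=cv2.resize(p[80:270,180:310],None,fx=3,fy=3);cv2.imwrite('pics/t9.png',np.hstack([a,b])[:,:,::-1])
E
```

```text
time: 23.15
tcp_pos: [659.8, 89.0, 284.9]
orientation: [-0.001, 0.747, 0.665, -0.001]
ft_force: [-0.2, -0.6, -0.0]
gripper_width: 30.1
finger_force: 0.0
```

View pics/t9.png

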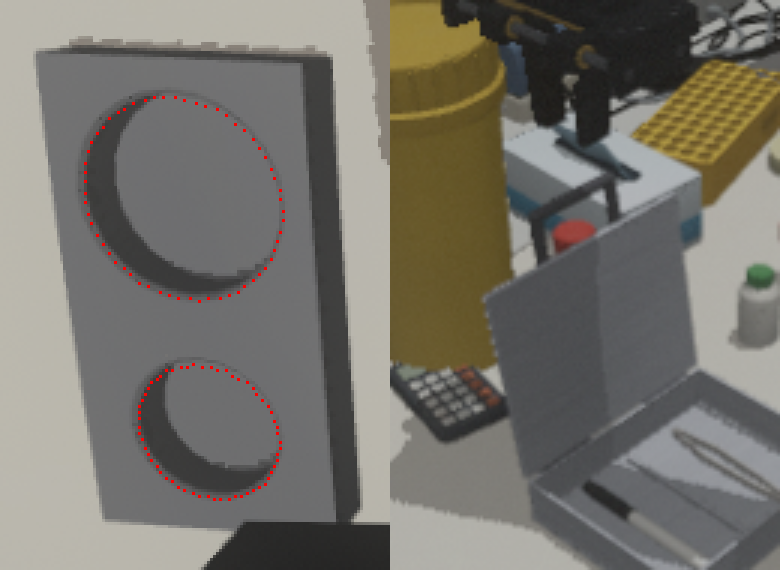

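Left: my predicted well rims (red) match to about 1 px. Right: the gripper is above the open lid's handle with the contents in place. Descend and grip.

```bash
python3 -m creep '{"fingers":[0.03,0.03,0.03,0.03,0.03,0.03,0,0,0,0,0,0,0],"translation":[[0,0,-0.02],[0,0,-0.02],[0,0,-0.012],[0,0,-0.008],[0,0,0],[0,0,0],[0,0,0],[0,0,0],[0,0,0],[0,0,0],[0,0,0],[0,0,0],[0,0,0]],"twist":[0,0,0,0,0,0,0,0,0,0,0,0,0]}' 25
python3 - <<'E'
import numpy as np,json
a=np.linspace(1.70,0,41);s=-194*np.cos(a)+8*np.sin(a);z=194*np.sin(a)+8*np.cos(a)
e=np.array([.9934,-.115]);P=np.c_[s[:,None]*e,z]/1000;P=np.round(P-P[0],4);D=np.round(np.diff(P,axis=0),4)
print(json.dumps(D[:20].tolist()));print(json.dumps(D[20:].tolist()))
E
```

```text
time: 24.5
tcp_pos: [661.2, 88.7, 227.6]
orientation: [0.0, 0.746, 0.666, 0.001]
ft_force: [1.0, -0.1, 5.8]
gripper_width: 9.4
finger_force: 25.0
[[-0.0081, 0.0009, 0.0012], [-0.0082, 0.001, 0.0009], [-0.0081, 0.0009, 0.0005], [-0.0082, 0.001, 0.0002], [-0.0082, 0.0009, -0.0002], [-0.0082, 0.001, -0.0005], [-0.0082, 0.0009, -0.0009], [-0.0081, 0.001, -0.0012], [-0.008, 0.0009, -0.0015], [-0.008, 0.0009, -0.0019], [-0.0079, 0.0009, -0.0023], [-0.0078, 0.0009, -0.0026], [-0.0076, 0.0009, -0.0029], [-0.0076, 0.0009, -0.0032], [-0.0074, 0.0008, -0.0036], [-0.0072, 0.0009, -0.0039], [-0.0071, 0.0008, -0.0041], [-0.0069, 0.0008, -0.0045], [-0.0066, 0.0008, -0.0048], [-0.0065, 0.0007, -0.005]]
[[-0.0063, 0.0007, -0.0053], [-0.006, 0.0007, -0.0056], [-0.0058, 0.0007, -0.0059], [-0.0056, 0.0007, -0.006], [-0.0052, 0.0006, -0.0064], [-0.0051, 0.0005, -0.0065], [-0.0047, 0.0006, -0.0067], [-0.0044, 0.0005, -0.007], [-0.0042, 0.0005, -0.0071], [-0.0038, 0.0004, -0.0073], [-0.0035, 0.0004, -0.0074], [-0.0032, 0.0004, -0.0076], [-0.0029, 0.0003, -0.0077], [-0.0026, 0.0003, -0.0079], [-0.0022, 0.0003, -0.0079], [-0.0019, 0.0002, -0.008], [-0.0016, 0.0002, -0.0081], [-0.0012, 0.0001, -0.0082], [-0.0008, 0.0001, -0.0082], [-0.0005, 0.0001, -0.0083]]
```

```bash
python3 -m creep '{"fingers":[0.025,0.025,0.025,0.025,0.025,0,0,0,0,0,0],"translation":[[0,0,0],[0,0,0],[0,0,-0.004],[0,0,-0.004],[0,0,0],[0,0,0],[0,0,0],[0,0,0],[0,0,0],[0,0,0],[0,0,0]],"twist":[0,0,0,0,0,0,0,0,0,0,0]}' 25
python3 -m creep '{"fingers":[0,0,0,0,0,0,0,0,0,0,0,0,0,0,0,0,0,0,0,0],"translation":[[-0.0081,0.0009,0.0012],[-0.0082,0.001,0.0009],[-0.0081,0.0009,0.0005],[-0.0082,0.001,0.0002],[-0.0082,0.0009,-0.0002],[-0.0082,0.001,-0.0005],[-0.0082,0.0009,-0.0009],[-0.0081,0.001,-0.0012],[-0.008,0.0009,-0.0015],[-0.008,0.0009,-0.0019],[-0.0079,0.0009,-0.0023],[-0.0078,0.0009,-0.0026],[-0.0076,0.0009,-0.0029],[-0.0076,0.0009,-0.0032],[-0.0074,0.0008,-0.0036],[-0.0072,0.0009,-0.0039],[-0.0071,0.0008,-0.0041],[-0.0069,0.0008,-0.0045],[-0.0066,0.0008,-0.0048],[-0.0065,0.0007,-0.005]],"twist":[0,0,0,0,0,0,0,0,0,0,0,0,0,0,0,0,0,0,0,0]}' 25
```

```text
time: 25.6
tcp_pos: [660.8, 88.7, 219.0]
orientation: [0.0, 0.746, 0.666, 0.0]
ft_force: [0.5, 0.1, -0.6]
gripper_width: 9.1
finger_force: 25.0
time: 27.6
tcp_pos: [506.2, 106.6, 178.2]
orientation: [-0.0, 0.746, 0.666, -0.0]
ft_force: [2.7, 0.8, 0.9]
gripper_width: 9.1
finger_force: 25.0
```

```bash
python3 -m creep '{"fingers":[0,0,0,0,0,0,0,0,0,0,0,0,0,0,0,0,0,0,0,0],"translation":[[-0.0063,0.0007,-0.0053],[-0.006,0.0007,-0.0056],[-0.0058,0.0007,-0.0059],[-0.0056,0.0007,-0.006],[-0.0052,0.0006,-0.0064],[-0.0051,0.0005,-0.0065],[-0.0047,0.0006,-0.0067],[-0.0044,0.0005,-0.007],[-0.0042,0.0005,-0.0071],[-0.0038,0.0004,-0.0073],[-0.0035,0.0004,-0.0074],[-0.0032,0.0004,-0.0076],[-0.0029,0.0003,-0.0077],[-0.0026,0.0003,-0.0079],[-0.0022,0.0003,-0.0079],[-0.0019,0.0002,-0.008],[-0.0016,0.0002,-0.0081],[-0.0012,0.0001,-0.0082],[0,0,0],[0,0,0]],"twist":[0,0,0,0,0,0,0,0,0,0,0,0,0,0,0,0,0,0,0,0]}' 25
```

```text
time: 29.6
tcp_pos: [438.3, 114.3, 51.9]
orientation: [0.001, 0.746, 0.665, 0.001]
ft_force: [7.5, -3.8, -3.0]
gripper_width: 9.1
finger_force: 25.0
```

Now the last 16 mm, slowly, watching the force.

```bash
python3 -m creep '{"fingers":[0,0,0,0,0,0,0],"translation":[[0,0,-0.005],[0,0,-0.005],[0,0,-0.003],[0,0,-0.002],[0,0,-0.001],[0,0,0],[0,0,0]],"twist":[0,0,0,0,0,0,0]}' 30
```

```text
time: 30.3
tcp_pos: [437.7, 114.9, 38.4]
orientation: [0.001, 0.746, 0.666, 0.001]
ft_force: [-3.9, -4.0, 39.9]
gripper_width: 8.6
finger_force: 30.0
```

```bash
python3 -m creep '{"fingers":[0.02,0.02,0.02,0.02,0.02,0.02,0.02,0.02,0.02,0.02],"translation":[[0,0,0.001],[0,0,0],[0,0,0],[0,0,0.02],[0,0,0.04],[0,0,0.05],[0,-0.04,0.05],[0,-0.04,0.05],[0,-0.04,0],[0,-0.04,0]],"twist":[0,0,0,0,0,0,0,0,0,0]}' 30
python3 - <<'E'
from h import *
C=cam('top');p,d=r.camera('top');X=cloud(d,C)
s,ds=r.camera('scene');q=np.hstack([cv2.resize(p[190:290,190:290],None,fx=4,fy=4),cv2.resize(s[190:290,220:320],None,fx=4,fy=4)])
cv2.imwrite('pics/c10.png',q[:,:,::-1])
l=X[208:235,215:270][d[208:235,215:270]>0]
for _ in range(4):
    A=np.c_[l[:,:2],np.ones(len(l))];k=np.linalg.lstsq(A,l[:,2],rcond=None)[0];e=l[:,2]-A@k;l=l[abs(e)<2.5*e.std()+.1]
print(k,e.std(),l.mean(0),len(l))
E
```

```text
time: 31.3
tcp_pos: [436.5, -29.0, 225.9]
orientation: [0.0, 0.746, 0.666, 0.0]
ft_force: [0.8, -1.5, 0.2]
gripper_width: 20.2
finger_force: 0.0
[-1.02342131e-02  2.12150771e-03  5.31813058e+01] 2.1219425111605217 [569.34866062 100.79375351  47.56830497] 1448
```

View pics/c10.png

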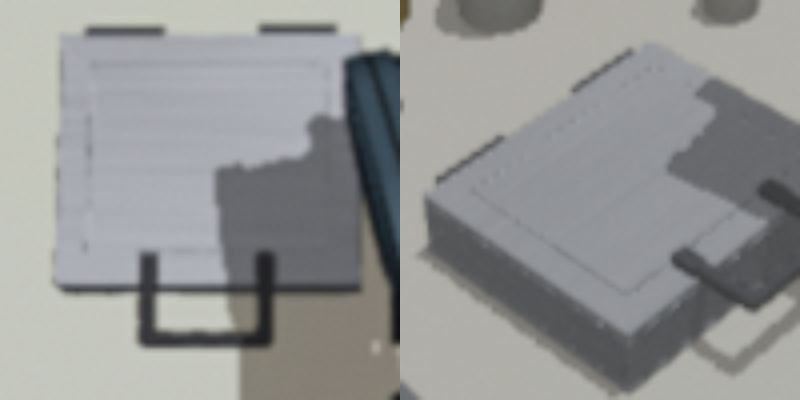

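The lid looks shut. The depth slope of 0.01 rad is near noise, so I'll press its front edge with the closed fingertips to be sure.

```bash
python3 -m creep '{"fingers":[0,0,0,0,0,0,0,0,0,0,0,0],"translation":[[0.0134,0.035,0],[0.0134,0.035,0],[0.0134,0.035,0],[0.0134,0.035,0],[0,0,-0.05],[0,0,-0.05],[0,0,-0.04],[0,0,-0.02],[0,0,-0.008],[0,0,-0.004],[0,0,0],[0,0,0]],"twist":[0,0,0,0,0,0,0,0,0,0,0,0]}' 20
```

```text
time: 32.6
tcp_pos: [490.9, 112.5, 54.2]
orientation: [0.0, 0.746, 0.666, 0.001]
ft_force: [-0.9, 0.0, -0.3]
gripper_width: 0.6
finger_force: 0.0
```

```bash
python3 -m creep '{"fingers":[0,0,0,0,0,0],"translation":[[0,0,-0.004],[0,0,-0.003],[0,0,-0.001],[0,0,-0.001],[0,0,0],[0,0,0]],"twist":[0,0,0,0,0,0]}' 20
python3 -m creep '{"fingers":[0,0,0],"translation":[[0,0,-0.001],[0,0,0],[0,0,0]],"twist":[0,0,0]}' 20
```

```text
time: 33.2
tcp_pos: [490.8, 112.2, 46.6]
orientation: [0.001, 0.746, 0.666, 0.0]
ft_force: [-7.9, -2.6, 31.1]
gripper_width: 0.4
finger_force: 15.7
time: 33.5
tcp_pos: [490.8, 112.2, 46.5]
orientation: [0.001, 0.746, 0.666, 0.0]
ft_force: [-12.0, -3.2, 43.8]
gripper_width: 0.6
finger_force: 21.7
```

Stiff stop at z = 46.5 mm, so the lid is fully shut. Now the cup.

```bash
python3 -m creep '{"fingers":[0,0,0.04,0.08,0.085,0.085,0.085,0.085,0.085,0.085,0.085,0.085],"translation":[[0,0,0.01],[0,0,0.04],[0,0,0.05],[0.0208,-0.045,0],[0.0208,-0.045,0],[0.0208,-0.045,0],[0.0208,-0.045,0],[0.0208,-0.045,0],[0.0208,-0.045,0],[0.0208,-0.045,0],[0,0,0],[0,0,0]],"twist":[0,0,0,0,0,0,0,0,0,0,0,0]}' 20
python3 - <<'E'
from h import *
f=np.load('pics/w3.npz');C=(f['K'],f['D'],f['R'],f['t'])
def caps(p,C,n):
    h=cv2.cvtColor(p,cv2.COLOR_RGB2HSV);H,S,V=cv2.split(h)
    for nm,m,z in(('cup',((H<8)|(H>172))&(S>150)&(V>60),67),('small',(H>45)&(H<90)&(S>100),72)):
        k,l,s,c=cv2.connectedComponentsWithStats(m.astype(np.uint8))
        if k<2: continue
        i=1+s[1:,4].argmax();cn=max(cv2.findContours((l==i).astype(np.uint8),0,1)[0],key=len)
        P=plane(cn.reshape(-1,2),z,C)[:,:2].astype(np.float32);print(n,nm,s[i],cv2.minEnclosingCircle(P))
caps(f['p'],C,'w3')
C=cam('wrist');p,d=r.camera('wrist');caps(p,C,'now')
E
```

```text
time: 34.7
tcp_pos: [635.4, -204.1, 142.6]
orientation: [-0.0, 0.747, 0.665, -0.0]
ft_force: [-0.0, -0.1, 0.3]
gripper_width: 78.4
finger_force: 0.0
w3 cup [ 451  169   60   63 2891] ((637.61279296875, -202.77182006835938), 30.474544525146484)
w3 small [469  82  12  16  77] ((624.62744140625, -104.00093841552734), 6.431949615478516)
now cup [ 245  177   86   80 4330] ((640.6835327148438, -204.39471435546875), 29.138900756835938)
```

```bash
python3 -m creep '{"fingers":[0.086,0.086,0.086,0.086,0.086,0.086,0.086,0.05,0.05,0.05,0.05,0.05,0.05,0.05],"translation":[[0.0025,0.0005,-0.01],[0,0,-0.03],[0,0,-0.03],[0,0,-0.02],[0,0,-0.007],[0,0,0],[0,0,0],[0,0,0],[0,0,0],[0,0,0],[0,0,0],[0,0,0],[0,0,0],[0,0,0]],"twist":[0,0,0,0,0,0,0,0,0,0,0,0,0,0]}' 20
python3 -m creep '{"fingers":[0.05,0.05,0.05,0.05,0.05],"translation":[[0,0,0.02],[0,0,0.04],[0,0,0.04],[0,0,0],[0,0,0]],"twist":[0,0,0,0,0]}' 20
```

```text
time: 36.15
tcp_pos: [638.8, -202.5, 46.7]
orientation: [0.0, 0.746, 0.666, 0.0]
ft_force: [-1.6, 0.5, 6.1]
gripper_width: 59.0
finger_force: 20.0
time: 36.65
tcp_pos: [638.3, -202.5, 146.4]
orientation: [0.0, 0.746, 0.666, 0.0]
ft_force: [-1.0, 0.4, -1.6]
gripper_width: 59.0
finger_force: 20.0
```

```bash
python3 -m creep '{"fingers":[0.05,0.05,0.05,0.05,0.05,0.05,0.05,0.05,0.05,0.05,0.05,0.05,0.05,0.05],"translation":[[-0.0074,0.0453,0],[-0.0074,0.0453,0],[-0.0074,0.0453,0],[-0.0074,0.0453,0],[-0.0074,0.0453,0],[-0.0074,0.0453,0],[-0.0074,0.0453,0],[-0.0074,0.0453,0],[-0.0074,0.0453,0],[-0.0074,0.0453,0],[-0.0074,0.0453,0],[-0.0074,0.0453,0],[0,0,0],[0,0,0]],"twist":[0,0,0,0,0,0,0,0,0,0,0,0,0,0]}' 20
python3 - <<'E'
from h import *
s=r.get_state();print(s['tcp_pos'],s['joint_positions'])
p,_=r.camera('scene');w,_=r.camera('wrist');cv2.imwrite('pics/c11.png',np.hstack([cv2.resize(p,(400,300)),cv2.resize(w,(400,300))])[:,:,::-1])
E
```

```text
time: 38.05
tcp_pos: [547.6, 341.7, 143.9]
orientation: [-0.0, 0.745, 0.667, -0.002]
ft_force: [0.1, 0.2, -0.6]
gripper_width: 59.5
finger_force: 20.0
[547.5601718  341.71585276 143.87852972] [-0.39959194  0.66150299 -0.33295973  1.60395758  0.25381031  0.92286202
 -0.93268152]
```

View pics/c11.png

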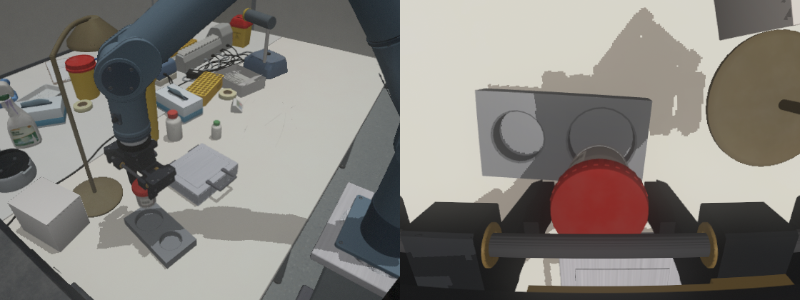

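The cup hangs upright over the tray's large well, clear of the lamp. Lower it.

```bash
python3 -m creep '{"fingers":[0.05,0.05,0.05,0.05,0.05,0.05,0.05],"translation":[[0.001,-0.001,-0.02],[0,0,-0.03],[0,0,-0.025],[0,0,-0.01],[0,0,-0.005],[0,0,0],[0,0,0]],"twist":[0,0,0,0,0,0,0]}' 20
```

```text
time: 38.85
tcp_pos: [551.3, 340.4, 57.3]
orientation: [0.0, 0.746, 0.666, 0.001]
ft_force: [0.4, 0.5, -0.5]
gripper_width: 58.9
finger_force: 20.0
```

```bash
python3 -m creep '{"fingers":[0.05,0.05,0.05,0.05,0.082,0.082,0.082,0.082],"translation":[[-0.001,0,-0.003],[0,0,-0.0025],[0,0,0],[0,0,0],[0,0,0],[0,0,0],[0,0,0],[0,0,0]],"twist":[0,0,0,0,0,0,0,0]}' 20
python3 -m creep '{"fingers":[0.082,0.082,0.082,0.075,0.07,0.07,0.07,0.07,0.07,0.07,0.07,0.07,0.07,0.07,0.07,0.07],"translation":[[0,0,0.03],[0,0,0.04],[0,0,0.04],[0.0078,-0.0446,0],[0.0078,-0.0446,0],[0.0078,-0.0446,0],[0.0078,-0.0446,0],[0.0078,-0.0446,0],[0.0078,-0.0446,0],[0.0078,-0.0446,0],[0.0078,-0.0446,0],[0.0078,-0.0446,0],[0.0078,-0.0446,0],[0,-0.035,0],[0,0,0],[0,0,0]],"twist":[0,0,0,0,0,0,0,0,0,0,0,0,0,0,0,0]}' 20
python3 - <<'E'
from h import *
C=cam('wrist');p,d=r.camera('wrist');h=cv2.cvtColor(p,cv2.COLOR_RGB2HSV);H,S,V=cv2.split(h)
m=((H>45)&(H<90)&(S>90)).astype(np.uint8);k,l,s,c=cv2.connectedComponentsWithStats(m);i=1+s[1:,4].argmax()
cn=max(cv2.findContours((l==i).astype(np.uint8),0,1)[0],key=len);print(s[i],cv2.minEnclosingCircle(plane(cn.reshape(-1,2),72,C)[:,:2].astype(np.float32)))
t,_=r.camera('top');cv2.imwrite('pics/c12.png',np.hstack([p,cv2.resize(t[210:310,110:190],None,fx=3,fy=4.2)])[:,:,::-1])
E
```

```text
time: 39.65
tcp_pos: [549.4, 340.2, 50.5]
orientation: [0.0, 0.746, 0.666, -0.0]
ft_force: [0.8, 0.2, -1.1]
gripper_width: 81.7
finger_force: 0.0
time: 41.25
tcp_pos: [627.2, -141.6, 160.4]
orientation: [-0.0, 0.747, 0.665, -0.0]
ft_force: [-0.0, 0.3, -0.4]
gripper_width: 69.8
finger_force: 0.0Traceback (most recent call last):
  File "<stdin>", line 3, in <module>
ValueError: attempt to get argmax of an empty sequence
```

Run:
```python
from h import *
C=cam('wrist');p,d=r.camera('wrist');np.savez('pics/w12.npz',p=p,d=d,K=C[0],D=C[1],R=C[2],t=C[3]);u=proj((629,-106.5,72),C)[0];print(u)
x,y=u.astype(int);print(p[y,x],cv2.cvtColor(p,cv2.COLOR_RGB2HSV)[y,x])
t,_=r.camera('top');cv2.imwrite('pics/c12.png',np.hstack([p,cv2.resize(t[210:310,110:190],(240,420))])[:,:,::-1])
```

```text
[276.33255504 166.82346351]
[56 78 55] [59 75 78]
```

View pics/c12.png

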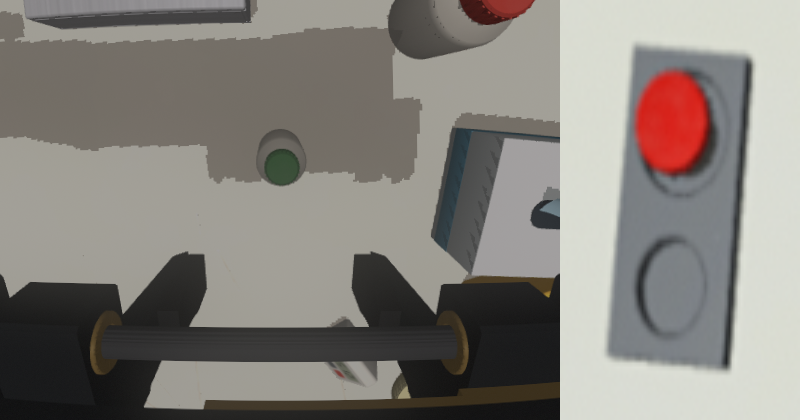

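The cap is at (282,167), dark green in shadow. The cup stands in the large well (right inset). I'll check clearance of the tissue box to the right before descending.

Run:
```python
from h import *
f=np.load('pics/w12.npz');C=(f['K'],f['D'],f['R'],f['t']);print(plane([(282,167)],72,C))
X=cloud(f['d'],C)[100:275,420:];ok=(f['d'][100:275,420:]>0)&(X[...,2]>20)
P=X[ok];print(np.percentile(P[:,0],[1,5]),np.percentile(P[:,1],[1,99]),np.percentile(P[:,2],[50,99]))
```

```text
[[ 632.85429286 -107.05976602   72.        ]]
[767.72139373 769.92741605] [-208.67354246 -102.89763592] [76.96455249 79.97524769]
```

```bash
python3 -m creep '{"fingers":[0.07,0.07,0.07,0.07,0.07,0.07,0.07,0.07,0.02,0.02,0.02,0.02,0.02,0.02,0.02,0.02,0.02],"translation":[[0.004,0.035,0],[0,0,-0.03],[0,0,-0.04],[0,0,-0.03],[0,0,-0.02],[0,0,-0.008],[0,0,0],[0,0,0],[0,0,0],[0,0,0],[0,0,0],[0,0,0],[0,0,0],[0,0,0],[0,0,0],[0,0,0],[0,0,0]],"twist":[0,0,0,0,0,0,0,0,0,0,0,0,0,0,0,0,0]}' 20
python3 -m creep '{"fingers":[0.02,0.02,0.02,0.02,0.02],"translation":[[0,0,0.02],[0,0,0.04],[0,0,0.05],[0,0,0.02],[0,0,0]],"twist":[0,0,0,0,0]}' 20
```

```text
time: 43.1
tcp_pos: [631.7, -105.8, 32.9]
orientation: [0.0, 0.746, 0.666, 0.0]
ft_force: [-0.1, -0.2, 4.1]
gripper_width: 36.2
finger_force: 20.0
time: 43.6
tcp_pos: [633.5, -106.0, 166.0]
orientation: [0.002, 0.746, 0.666, 0.002]
ft_force: [-0.2, -1.0, -0.5]
gripper_width: 36.7
finger_force: 20.0
```

```bash
python3 -m creep '{"fingers":[0.02,0.02,0.02,0.02,0.02,0.02,0.02,0.02,0.02,0.02,0.02,0.02,0.02,0.02],"translation":[[-0.0159,0.042,0],[-0.0159,0.042,0],[-0.0159,0.042,0],[-0.0159,0.042,0],[-0.0159,0.042,0],[-0.0159,0.042,0],[-0.0159,0.042,0],[-0.0159,0.042,0],[-0.0159,0.042,0],[-0.0159,0.042,0],[-0.0159,0.042,0],[0,0,-0.03],[0,0,0],[0,0,0]],"twist":[0,0,0,0,0,0,0,0,0,0,0,0,0,0]}' 20
python3 -m creep '{"fingers":[0.02,0.02,0.02,0.02,0.02,0.02,0.02],"translation":[[0,0,-0.03],[0,0,-0.03],[0,0,-0.02],[0,0,-0.008],[0,0,0],[0,0,0],[0,0,0]],"twist":[0,0,0,0,0,0,0]}' 20
```

```text
time: 45.0
tcp_pos: [456.0, 354.2, 131.1]
orientation: [0.0, 0.746, 0.665, -0.002]
ft_force: [0.4, -0.3, 0.1]
gripper_width: 36.1
finger_force: 20.0
time: 45.7
tcp_pos: [457.5, 356.6, 46.0]
orientation: [0.0, 0.746, 0.666, 0.001]
ft_force: [0.8, -0.7, -0.4]
gripper_width: 36.7
finger_force: 20.0
```

```bash
python3 -m creep '{"fingers":[0.02,0.02,0.02,0.02,0.02,0.05,0.05,0.05,0.05],"translation":[[0,0,-0.004],[0,0,-0.003],[0,0,-0.0007],[0,0,0],[0,0,0],[0,0,0],[0,0,0],[0,0,0],[0,0,0]],"twist":[0,0,0,0,0,0,0,0,0]}' 20
python3 -m creep '{"fingers":[0.05,0.05,0.05,0.05,0.05,0.05,0.05,0.05,0.05,0.05,0.05,0.05,0.05],"translation":[[0,0,0.02],[0,0,0.04],[0,0,0.05],[0,0,0.05],[0,0,0.03],[0.005,-0.045,0],[0.005,-0.045,0],[0.005,-0.045,0],[0.005,-0.045,0],[0.005,-0.045,0],[0.005,-0.045,0],[0,0,0],[0,0,0]],"twist":[0,0,0,0,0,0,0,0,0,0,0,0,0]}' 20
python3 - <<'E'
from h import *
t,d=r.camera('top');s,_=r.camera('scene');X=cloud(d,cam('top'))
cv2.imwrite('pics/c13.png',np.hstack([cv2.resize(t[120:310,110:300],(400,400)),cv2.resize(s[150:370,160:380],(400,400))])[:,:,::-1])
l=X[208:222,215:270][d[208:222,215:270]>0];print(np.median(l,0))
E
```

```text
time: 46.6
tcp_pos: [456.5, 356.2, 36.8]
orientation: [-0.0, 0.746, 0.666, -0.0]
ft_force: [-0.2, -0.3, 0.2]
gripper_width: 50.2
finger_force: 0.0
time: 47.9
tcp_pos: [486.6, 85.4, 226.9]
orientation: [0.0, 0.747, 0.665, 0.0]
ft_force: [0.3, 1.2, 0.3]
gripper_width: 49.8
finger_force: 0.0
[448.08988215  63.20133414 636.76058994]
```

View pics/c13.png

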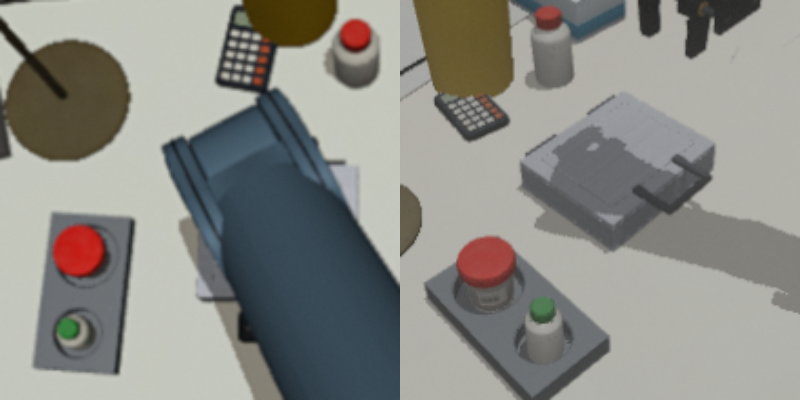

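The cup and small bottle stand upright in their wells and the box is shut. The large bottle hasn't moved and the gripper is touching nothing, so I hand it in.

```bash
python3 -c "
from bench import r
print(r.sign_off())"
```

```text
the job is handed in; nothing more can be done
None
```

I finished both kits and handed the job in at about 48 s: the forceps and marker lie either side of the rib in the shut box, and the cup and small bottle stand upright in their wells. I never touched the large bottle or the timer; the sign-off returned no verdict.

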